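Vent and open the insulated soup jug

TASK

Serve-up time: vent the insulated soup jug by flipping the orange tab on its lid up and fully back, then unscrew the lid anticlockwise, feeling for the point where it comes free instead of pulling it off or forcing it against its stop, and lay it right way up in the middle of the white plate. Lower it gently, let go, and leave the mug, spoon, spice jar and shaker where they are.

Things in the scene. Friction and masses are not known exactly. Their poses are not given: they have to be found in the camera images.
- jug: Insulated steel jug, fixed on the worktop, 112 mm across, 148 mm high to its black shoulder; handle on its -x side reaching 102 mm out, below the shoulder. Origin: centre of its underside, z up. Under the lid is a white screw neck (45 mm across, 18 mm high, climbing 1.2 mm a radian) that sits at an unknown angle: no pose tells how far the lid must turn.
- lid: Dark ribbed lid, 54 mm across, 26 mm high, 80 g, 2 to 4 mm above the shoulder. Origin: centre of its underside, z up; tab lip at -x. A sprung seal pushes it up with 4 to 9 N against two lugs. It frees after 48 to 132 degrees anticlockwise (from above), one lug up to 6 degrees before the other, and lifts straight off; 20 degrees later the lugs meet a stop. Over 50 N (seal included) cracks it.
- vent_tab (a joint): Hinge of the orange vent tab, which lies flat across the lid's top: 0 shut, 2.1 rad folded fully back (it leans past upright and stays where left, friction about 1 N at the lip). Its axis is the lid's y direction, 8 mm behind the lid's axis (lid x = +8 mm) and 28 mm above the lid's underside. While shut, its plug catches a bar in the neck, so the lid cannot be unscrewed.
- tab_lip (a point): Middle of the raised lip at the tab's free end: 14 mm wide (along the lid's y), 7.5 mm long, 11.5 mm high, its top 38 mm above the lid's underside, 36 mm from the hinge axis. Shut, it lies above the lid's rim on the lid's -x side; pinch it from above across its 14 mm. Fully back, it stands 36 mm above the lid's top, so grip the lid along its y, clear of the tab.
- plate: Loose white plate, 170 mm across, 16 mm high, its flat floor 106 mm across and 5 mm above the worktop. Origin: centre of its underside.
- soup_mug: Bystander: white mug with a thin red line, 82 x 112 x 94 mm. Origin: centre of its underside.
- soup_spoon: Bystander: steel spoon lying flat, 201 x 43 x 14 mm. Origin: centre of its underside.
- spice_jar: Bystander: glass spice jar with a yellow cap, 45 mm across, 100 mm high. Origin: centre of its underside.
- shaker: Bystander: small clear shaker with a grey holed top, 44 mm across, 90 mm high. Origin: centre of its underside.
There are look-alikes about, which are no part of the job. Leave any blue look-alike of the lid alone.

How it is judged (in metres and radians):
On the way, in this order (a step that is already met when the one before it is completed fails the run):
1. the vent tab is folded back (beyond 1.7 rad) while the lid is still screwed on (value of joint vent_tab above 1.7 rad and z of lid in the frame of jug below 0.157 m and horizontal distance between lid and jug below 0.008 m), for 0.2 s.
2. the lid is lifted clear of the neck with the tab still back (value of joint vent_tab above 1.2 rad and z of lid in the frame of jug above 0.175 m), for 0.1 s.
At the end, for the whole second after the job is handed in: The lid stands right way up (within 9 degrees), at rest and let go, on the floor of the plate, its centre within 35 mm of the plate's centre; the plate is within 30 mm of where it stood (horizontal distance between lid and plate below 0.035 m and z of lid in the frame of plate below 0.012 m and angle between lid's own z axis and vertical below 0.15 rad and linear speed of lid below 0.02 m/s and distance of plate from where it was at the start of the episode below 0.03 m); the robot touches nothing.
It fails at once if the lid or its tab is forced against the jug (contact forces, the seal's included, over 50 N) (contact force between lid and jug above 50 N).
It fails at once if the lid is banged down on the plate (over 40 N) (contact force between lid and plate above 40 N).
It fails at once if the mug, spoon, spice jar or shaker is moved more than 30 mm or knocked over (distance of any of soup_mug, soup_spoon, spice_jar, shaker from where it was at the start of the episode above 0.03 m or angle between any of soup_mug, spice_jar, shaker's own z axis and vertical above 0.4 rad).
It also fails if it takes over 72 s, if anything falls off the work surface, if the arm or the gripper's body presses on something with over 40 N, if the wrist force passes 120 N, or if a joint passes its speed limit or range.

ROBOT

A 7-joint arm with a two-finger parallel gripper is mounted at the origin on a cart in front of the work surface, level with it; the furniture and walls round the work are solid. World frame = base frame: x ahead of the robot, y to its left, z up, the work surface at z = 0. Lengths are in mm, angles in degrees, forces in N, time in s.
With the tool pointing down it reaches from about 400 to 925 mm from the base axis. Payload 4.1 kg.
Tool frame: the origin (TCP) lies midway between the tips of the shut fingers; the grasp point (between the pads) lies 19 mm behind it; z points along the fingers, y is the line along which they close (so a half turn about z gives the same grasp; the last joint's range is limited). The gripper opens to 85 mm and grips with 20 to 120 N. Pads are 22 mm wide; open, the fingers measure 114 mm over their backs; the gripper's body (76 mm by 85 mm) begins 54 mm behind the grasp point. The pads swing forward as they close: fully open they stand 13 mm farther back than shut.
Start: joints at [-71.276, 22.827, 2.584, 88.041, -1.071, 69.15, -2.905], TCP at [268.466, 592.005, 231.347] pointing down, gripper open.
Joint ranges: [-161.44, 161.44], [-28.35, 127.94], [-78.24, 83.42], [0, 140.83], [-78.03, 258.03], [13.02, 114.36], [-168.23, 168.23]. Speed limits (degrees/s): [147.25, 147.25, 180, 180, 180, 180, 180].

INTERFACE

Orientations are given as a 3x3 rotation matrix whose columns are the frame's x, y, z axes.
In Python, from plant import arm gives the robot as it stands.
- The arm moves only by the tool servo_tool, never from a script. Its argument "increments" is one flat list of numbers, 4 for each row, row after row: the shift along the tool's x, y, z as a fraction of full scale, then the turn about the tool's z as a fraction of full scale. In form: [x, y, z, twist, x, y, z, twist, ...]. A call has 1 to 12 rows; each row is the pose to reach, as a shift and turn from the pose commanded when the call began, along the tool's axes at that moment; what a row does not reach only later rows make up. Full scale, the value 1, is 0.25 m for a shift and 1.5 rad for a turn. A row lasts 1/8 s, in which the tool goes at most 62.5 mm and 10.7 degrees, less where a joint would pass 70% of its speed; a pose out of reach is approached as far as the arm can. A call with a number of a shift or a turn outside -1 to 1 is refused whole. A call with a gripper value outside its range is refused whole. "hand" is the opening in per cent of the stroke, from 0 (shut) to 100 (fully open), set as the call begins (left out, the last holds). The fingers move at their own pace and stop on an object; "grip_force" is the grip in N (left out, the last holds). Time passes only in rows, so rows that repeat a pose let the fingers close. It gives the time, the measured TCP pose, the force, the opening and the grip force at its end, in the units of the state.
- arm.get_state(): the state, without advancing time (a new reading comes with each control period).
- arm.snapshot(name): name is "side" or "top"; returns a dict with "color" (384x512x3 uint8, red, green, blue), "intrinsics" (3x3 intrinsics, pixels), "distortion" ([k1, k2, p1, p2, k3] as OpenCV has them; the pictures are not rectified), "cam_to_world" (4x4, takes a point from camera to world coordinates). Camera axes: x right, y up, looking along -z (the intrinsics and any distortion apply to the point x, -y, -z); pixel columns grow to the right and rows downward; lengths in mm; the calibration is good to about 2 mm. A picture is of the moment at which its call begins. There is no depth.
- arm.sign_off(): hands the job in; it is judged then, once.
The state is a dict: "clock": time; "joint_pos": joint angles; "joint_vel": joint speeds; "tau": joint torques, N m; "tool_pos": TCP position; "tool_rot": TCP orientation; "force": force on the tool from outside, world axes, zero at the start; "ft_torque": the same for the moment, N m; "gripper_width": opening from 0.0 (shut) to 1.0 (fully open); "gripper_force": force on a finger pad.
Only numpy, scipy, OpenCV 4.12 (cv2) and the standard library are available. Lean on these libraries where they do the work, as an engineer would, in place of code of your own. Each camera call takes 0.05 s, during which the arm holds its last target. There are 200 camera calls.

## Working session

There is one attempt and no reset: what is moved stays moved. The work goes in short steps, Python scripts to look and compute and a tool call to move; the robot and the scene stay as the last step left them, time stands still between calls to the robot, and variables do not carry over. Pictures are saved under pics/ and viewed, at most 10 in all, crops included, and the job is handed in when it is done.

Besides the shell and the picture viewer there is one more tool, called after "Emit:" as name(argument=value, ...) on one line, values as JSON. servo_tool: Moves the arm, as the interface text tells. Shift numbers are shares of 0.25 m and turn numbers shares of 1.5 rad, none past 1 either way. Its arguments: {"type":"object","properties":{"increments":{"type":"array","items":{"type":"number","minimum":-1,"maximum":1}},"hand":{"type":"number"},"grip_force":{"type":"number"}},"required":["increments"]}

```bash
mkdir -p pics; ls; python3 - <<'E'
from plant import arm
import cv2
for n in("side","top"):
    s=arm.snapshot(n); cv2.imwrite(f"pics/{n}0.png",s["color"][:,:,::-1])
    print(n,s["intrinsics"],s["distortion"],s["cam_to_world"])
st=arm.get_state();print(st["tool_pos"],st["tool_rot"],st["clock"],st["force"])
E
```

```text
pics
side [[415.28789659   0.         247.06372327]
 [  0.         415.28789659 199.15345676]
 [  0.           0.           1.        ]] [0.04419855 0.         0.         0.         0.        ] [[-9.98912867e-01  3.05546671e-02 -3.52064965e-02  5.16078790e+02]
 [-4.60735558e-02 -5.32196084e-01  8.45366521e-01  8.06964656e+02]
 [ 7.09313303e-03  8.46069584e-01  5.33025278e-01  7.47656997e+02]
 [ 0.00000000e+00  0.00000000e+00  0.00000000e+00  1.00000000e+00]]
top [[358.93202753   0.         259.97050331]
 [  0.         358.93202753 195.90465226]
 [  0.           0.           1.        ]] [-0.05812818  0.          0.          0.          0.        ] [[ 1.30364939e-01  9.64207795e-01 -2.30885926e-01  3.53191956e+02]
 [-9.91461068e-01  1.26039910e-01 -3.34498454e-02 -1.82247190e+02]
 [-3.15176048e-03  2.33275094e-01  9.72405675e-01  1.06478102e+03]
 [ 0.00000000e+00  0.00000000e+00  0.00000000e+00  1.00000000e+00]]
[268.22691009 591.45777935 230.37976542] [[-9.10756059e-01  4.12944346e-01 -6.07149241e-04]
 [ 4.12944777e-01  9.10754629e-01 -1.61763220e-03]
 [-1.15028089e-04 -1.72398743e-03 -9.99998507e-01]] 0.1 [0.59183765 1.21831492 0.01017513]
```

View pics/side0.png

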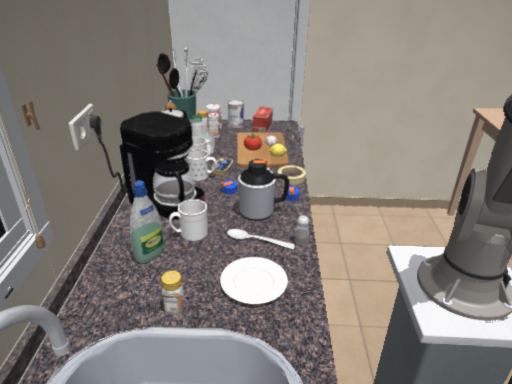

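View pics/top0.png

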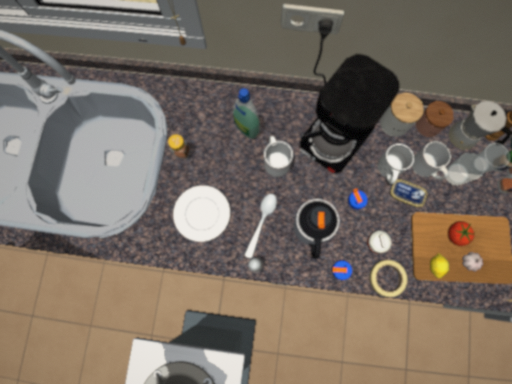

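```bash
cat > h.py <<'E'
import numpy as np,cv2
from plant import arm
def ray(s,p):
    u=cv2.undistortPoints(np.array([[p]],float),s["intrinsics"],np.array(s["distortion"]))[0,0]
    T=np.array(s["cam_to_world"]); return T[:3,3],T[:3,:3]@np.array([u[0],-u[1],-1])
def at(s,p,z):
    o,d=ray(s,p); return (o+d*(z-o[2])/d[2]).round(1)
def proj(s,P):
    T=np.array(s["cam_to_world"]); q=(np.atleast_2d(P)-T[:3,3])@T[:3,:3]
    return cv2.projectPoints(q*[1,-1,-1],np.zeros(3),np.zeros(3),s["intrinsics"],np.array(s["distortion"]))[0][:,0]
def tri(a,p,b,q):
    A=[];c=[]
    for o,d in(ray(a,p),ray(b,q)):
        d=d/np.linalg.norm(d);M=np.eye(3)-np.outer(d,d);A.append(M);c.append(M@o)
    return np.linalg.solve(sum(A),sum(c)).round(1)
def crop(s,x,y,w,h,k): return cv2.resize(s["color"][y:y+h,x:x+w,::-1],None,fx=k,fy=k,interpolation=cv2.INTER_CUBIC)
E
python3 - <<'E'
from h import *
t=arm.snapshot("top");s=arm.snapshot("side")
a=crop(t,280,180,100,100,4);b=crop(s,220,145,100,100,4)
cv2.imwrite("pics/c1.png",np.hstack([a,b]))
def blob(s,x,y,w,h):
    c=cv2.cvtColor(s["color"],cv2.COLOR_RGB2HSV)[y:y+h,x:x+w]
    m=cv2.inRange(c,(3,150,130),(20,255,255));P=np.argwhere(m)[:,::-1].astype(np.float32)+[x,y]
    return P.mean(0),cv2.minAreaRect(P.astype(np.float32)),len(P)
print(blob(t,300,195,40,45),blob(s,240,150,40,30))
E
```

```text
(array([320.96491228, 219.50877193]), ((321.0, 219.5), (17.0, 6.0), 90.0), 114) (array([260.375     , 160.91666667]), ((260.16217041015625, 160.9729766845703), (3.945575714111328, 14.138313293457031), 80.53767395019531), 48)
```

View pics/c1.png

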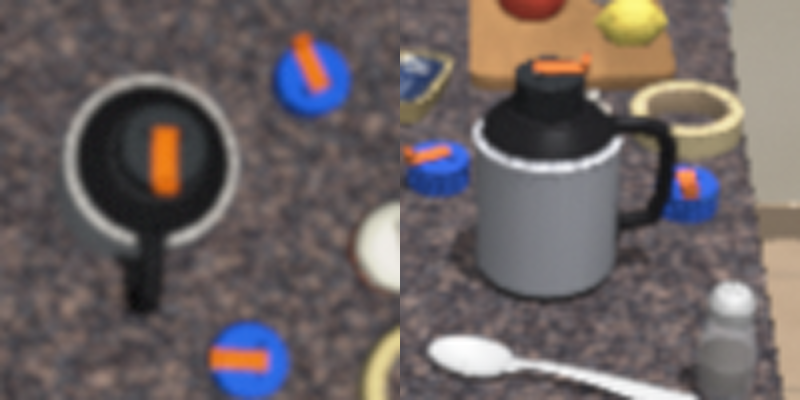

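```bash
python3 - <<'E'
from h import *
t=arm.snapshot("top");s=arm.snapshot("side")
print("lip tri",tri(t,(321.3,227),s,(266.3,159.5)))
print("tab top ends z181",at(t,(321.0,211.0),181),at(t,(321.3,228),187))
for f in (0.9,):
  for name,img,box in(("top",t,(300,190,50,60)),("side",s,(235,145,50,45))):
    x,y,w,h=box;g=cv2.cvtColor(img["color"],cv2.COLOR_RGB2GRAY)[y:y+h,x:x+w]
    hv=cv2.cvtColor(img["color"],cv2.COLOR_RGB2HSV)[y:y+h,x:x+w]
    print(name)
    for r in range(h): print(y+r,''.join('o' if hv[r,c,1]>150 and hv[r,c,2]>130 else '%x'%(min(g[r,c]//8,15)) for c in range(w)))
E
```

```text
lip tri [ 504.8 -313.   183.9]
tab top ends z181 [ 544.3 -308.8  181. ] [ 500.5 -312.6  187. ]
top
190 aa99aa99abbaaaabbba9999aaaabbaaabaaabbbbcdcbaaaa99
191 baaaa99aabbaaabbcba9999999aaaaaaaabbcbbbbbbbbbbaaa
192 bbba9999aba99abccba99a999999a999aabccccbaa9abccbaa
193 aaaaaa9aaaa99abbbaa9999998899999abbccccca988abbba9
194 a999aaaaaa9999abaa99999999999999aaabbccba9899aaa99
195 a999aaaaaaaa99aaa999999aaaaaaaaa999abbcba99aaaaa98
196 aa99aaaaaabbbaa99999889abbaabbba9999aaaaa99aabba9o
197 aaaa999aaabbccbaaaaa989abcbbbcba9899aaa9989abccb8o
198 aabbb99aabcceefffffedcbcddcbbcba9889aaa98778acba8o
199 9bcdcbabdfffffffffffffffffdcbbcba899bba98778abb97o
200 9bcccccfffffffffffffffffffffdddca9abccaa9989abb97o
201 9abbcdfffffffedcccccdeffffffffecbabccbabbaaaabb97o
202 99abefffffeca8665566789beffffffecbbccbbbbbaaaba976
203 99bfffffc9764433333334468befffffecbbbbbbbbaaabb976
204 9bffffea7433333333323233458bfffffdbbbbbbabaaabba87
205 bffffd85332233233333443333469dffffdbcccbbccbbbba98
206 efffd7433333333445555554433347cffffdbbbbccccbbaa99
207 fffd843333333455666666665543348dffffcbccccccbaaaa9
208 ffe8432
[... 4078 characters left out ...]
4444444445566666665544444444344433333334
178 cbdffe54444444444455677888765544444444689876776443
179 dcdfff94344444444455677888765554444447effca9bba985
180 dcdffff744444444455567778776555544445cfffca9acddb7
181 dddefffe9544444445556677777655554446bffffbba9bcdc9
182 oeedeffffc7544444455666777665554458effffcccbaabcda
183 ooedbefffffb765544455666666555579cfffffebbcddbbcd9
184 ooccabefffffffdb87777777888889dffffffffdbbdfeccdd9
185 ooaaabbdfffffffffffffffffffffffffffffeedbbcedbbcc9
186 ooaaabbccdffffffffffffffffffffffffffeeedcbabbaabb8
187 o7ababbbccddefffffffffffffffffffffffffeddcbbbcba96
188 o79aabbccccddddeffffffffffffffffffffffedccccbcdca6
189 oo9babbccccddddeeeeeffffffffffffffffffecbbbbbceea5
```

```bash
cat > fit.py <<'E'
from h import *
from scipy.optimize import minimize
t=arm.snapshot("top");s=arm.snapshot("side")
def soft(im,box):
    x,y,w,h=box;c=im["color"].astype(float)[y:y+h,x:x+w]
    v=(c[...,0]-c[...,2]);return np.clip(v/np.percentile(v,97),0,1)
def box(a,b,w,z0,z1):return np.array([[x,y,z] for x in(a,b) for y in(-w/2,w/2) for z in(z0,z1)],float)
parts=[box(-31.7,12,14,26.5,30.5),box(-31.7,-24.2,14,26.5,38)]
def ren(im,p,bx):
    x,y,w,h=bx;K=8;m=np.zeros((h*K,w*K),np.uint8)
    c,sn=np.cos(p[2]),np.sin(p[2]);R=np.array([[c,-sn,0],[sn,c,0],[0,0,1]])
    for P in parts:
        q=proj(im,P@R.T+[p[0],p[1],p[3]])
        q=((q-[x,y]+.5)*K).astype(np.float32)
        cv2.fillConvexPoly(m,cv2.convexHull(q).astype(int),255)
    return cv2.resize(m,(w,h),interpolation=cv2.INTER_AREA)/255.
B=[(t,(305,200,35,35)),(s,(244,154,30,13))]
O=[soft(*b) for b in B]
f=lambda p:sum(((ren(b[0],p,b[1])-o)**2).sum() for b,o in zip(B,O))
best=min((minimize(f,[525+dx,-311,yw,151],method="Nelder-Mead",options=dict(initial_simplex=np.array([[525+dx,-311,yw,151]]+[[525+dx+a,-311+b,yw+c,151+d] for a,b,c,d in((4,0,0,0),(0,4,0,0),(0,0,.2,0),(0,0,0,2))]))) for dx in(-5,5) for yw in(0,.15)),key=lambda r:r.fun)
print("x,y,yaw,z",best.x.round(2),best.fun,[o.sum() for o in O])
# plate and rims from bright ellipse
def ell(im,box,th):
    x,y,w,h=box;hv=cv2.cvtColor(im["color"],cv2.COLOR_RGB2HSV)[y:y+h,x:x+w]
    m=((hv[...,2]>th)&(hv[...,1]<60)).astype(np.uint8)
    c=max(cv2.findContours(m,cv2.RETR_EXTERNAL,cv2.CHAIN_APPROX_NONE)[0],key=len)
    e=cv2.fitEllipse(cv2.convexHull(c));return np.add(e[0],[x,y]),e[1]
for n,im,b,th in(("plate",t,(165,178,75,75),160),("plate",s,(212,252,85,60),150),("jug",t,(290,190,60,60),150)):
    c,d=ell(im,b,th);print(n,c,d,[at(im,c,z) for z in(16,118,130)])
E
python3 fit.py
```

```text
x,y,yaw,z [ 5.3269e+02 -3.0983e+02  8.0000e-02  1.5120e+02] 83.67159518725279 [np.float64(122.715), np.float64(193.33540372670808)]
plate [201.14684296 213.11316681] (55.41830825805664, 57.73685836791992) [array([527.3,  20.6,  16. ]), array([510.3,   0.9, 118. ]), array([508.4,  -1.4, 130. ])]
plate [253.49795151 279.79459   ] (47.19839859008789, 68.47952270507812) [array([530.6,  27. ,  16. ]), array([528.6, 135.8, 118. ]), array([528.3, 148.6, 130. ])]
jug [314.63176155 219.25865173] (36.85196304321289, 40.582645416259766) [array([ 552.7, -316. ,   16. ]), array([ 533.3, -303. ,  118. ]), array([ 531. , -301.4,  130. ])]
```

```bash
cat >> h.py <<'E'
def inc(P,yhead=None):
    st=arm.get_state();R=np.array(st["tool_rot"]);d=R.T@(np.array(P)-st["tool_pos"])/250
    cur=np.degrees(np.arctan2(R[1,1],R[0,1]))
    tw=0 if yhead is None else -((yhead-cur+180)%360-180)*np.pi/180/1.5
    print("clk",st["clock"],"pos",np.round(st["tool_pos"],1),"yhead",round(cur,1),"j7",round(st["joint_pos"][6],1),"F",np.round(st["force"],1),"inc",d.round(3),round(tw,3))
E
python3 - <<'E'
from h import *
for P in((430,410,300),(500,170,300)):inc(P)
inc((505,-312,250),-85.4)
E
```

```text
clk 0.4 pos [268.4 591.9 231.2] yhead 65.6 j7 -2.9 F [0.6 0.3 0.2] inc [-0.889 -0.396 -0.275] 0
clk 0.4 pos [268.4 591.9 231.2] yhead 65.6 j7 -2.9 F [0.6 0.3 0.2] inc [-1.541 -1.155 -0.275] 0
clk 0.4 pos [268.4 591.9 231.2] yhead 65.6 j7 -2.9 F [0.6 0.3 0.2] inc [-2.355 -2.902 -0.075] 1.757
```

Emit:
servo_tool(increments=[-0.2,-0.1,-0.2,0.1,-0.4,-0.2,-0.2,0.2,-0.6,-0.3,-0.2,0.3,-0.8,-0.36,-0.2,0.4,-0.89,-0.4,-0.2,0.5,-0.89,-0.4,-0.2,0.5,-0.89,-0.4,-0.2,0.5], hand=50, grip_force=25)

```text
clock: 1.27
tool_pos: [428.3, 410.7, 281.2]
tool_rot: [[-0.389, 0.921, -0.001], [0.921, 0.389, 0.001], [0.001, -0.001, -1.0]]
force: [0.0, 0.9, -0.7]
gripper_width: 0.496
gripper_force: 0.0
```

```bash
python3 -c "
from h import *
inc((490,180,285));inc((505,-312,250),-85.4)"
```

```text
clk 1.275 pos [428.3 410.7 281.2] yhead 22.9 j7 -21.2 F [ 0.   0.9 -0.7] inc [-0.946 -0.132 -0.016] 0
clk 1.275 pos [428.3 410.7 281.2] yhead 22.9 j7 -21.2 F [ 0.   0.9 -0.7] inc [-2.783 -0.842  0.122] 1.26
```

Emit:
servo_tool(increments=[-0.25,-0.05,0,0.1,-0.5,-0.1,0,0.2,-0.75,-0.15,0,0.3,-1,-0.2,0,0.4,-1,-0.2,0,0.5,-1,-0.2,0,0.5,-1,-0.2,0,0.5])

```text
clock: 2.15
tool_pos: [479.3, 161.5, 281.2]
tool_rot: [[0.341, 0.94, -0.0], [0.94, -0.341, 0.0], [0.0, -0.0, -1.0]]
force: [-0.3, 0.9, 0.4]
gripper_width: 0.501
gripper_force: 0.0
```

```bash
python3 -c "
from h import *
inc((505,-70,285));inc((505,-312,250),-85.4)"
```

```text
clk 2.15 pos [479.3 161.5 281.2] yhead -19.9 j7 -40.1 F [-0.3  0.9  0.4] inc [-0.835  0.413 -0.016] 0
clk 2.15 pos [479.3 161.5 281.2] yhead -19.9 j7 -40.1 F [-0.3  0.9  0.4] inc [-1.745  0.743  0.124] 0.762
```

Emit:
servo_tool(increments=[-0.2,0.1,0,0.1,-0.4,0.2,0,0.2,-0.6,0.3,0,0.3,-0.84,0.41,0,0.4,-0.84,0.41,0,0.5,-0.84,0.41,0,0.6,-0.84,0.41,0,0.76,-0.84,0.41,0,0.76])

```text
clock: 3.15
tool_pos: [503.5, -71.5, 281.1]
tool_rot: [[0.997, 0.079, -0.0], [0.079, -0.997, -0.0], [-0.0, 0.0, -1.0]]
force: [0.0, 0.5, 1.0]
gripper_width: 0.502
gripper_force: 0.0
```

```bash
python3 -c "
from h import *
inc((505,-312,225),-85.4)"
```

```text
clk 3.15 pos [503.5 -71.5 281.1] yhead -85.5 j7 -75.9 F [0.  0.5 1. ] inc [-0.07   0.959  0.224] -0.001
```

Emit:
servo_tool(increments=[-0.02,0.24,0,0,-0.04,0.48,0,0,-0.05,0.72,0.05,0,-0.07,0.96,0.1,0,-0.07,0.96,0.22,0,-0.07,0.96,0.22,0,-0.07,0.96,0.22,0], hand=40)

```text
clock: 4.03
tool_pos: [505.3, -312.5, 226.8]
tool_rot: [[0.997, 0.08, 0.001], [0.08, -0.997, 0.0], [0.001, -0.0, -1.0]]
force: [-0.0, -0.0, 0.3]
gripper_width: 0.402
gripper_force: 0.0
```

```bash
python3 - <<'E'
from h import *
inc((505,-312.3,180),-85.4)
t=arm.snapshot("top");s=arm.snapshot("side")
cv2.imwrite("pics/c2.png",np.hstack([crop(t,290,180,80,80,5),crop(s,225,125,80,80,5)]))
p=arm.get_state()["tool_pos"];print(proj(t,p),proj(s,p))
E
```

```text
clk 4.025 pos [ 505.3 -312.5  226.8] yhead -85.4 j7 -40.7 F [-0.  -0.   0.3] inc [-0.001 -0.001  0.187] -0.0
[[324.44192523 223.53490602]] [[267.01092826 146.30176081]]
```

View pics/c2.png

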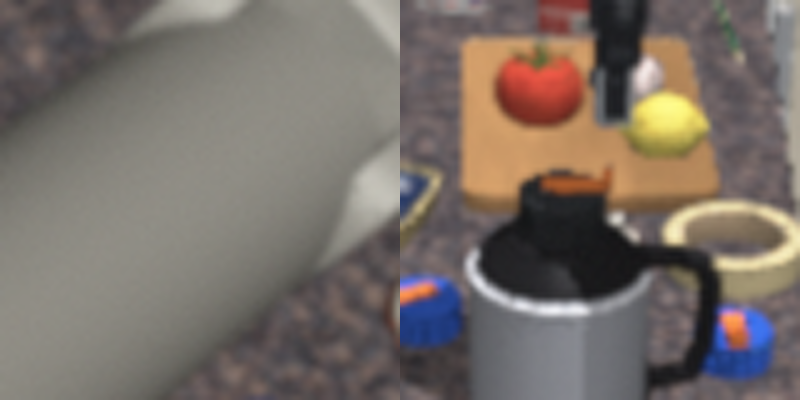

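Emit:
servo_tool(increments=[0,0,0.06,0,0,0,0.12,0,0,0,0.18,0,0,0,0.18,0])

```text
clock: 4.62
tool_pos: [502.8, -313.3, 179.4]
tool_rot: [[0.997, 0.076, -0.003], [0.076, -0.997, 0.002], [-0.003, -0.002, -1.0]]
force: [-0.3, -0.0, -0.2]
gripper_width: 0.398
gripper_force: 0.0
```

Emit:
servo_tool(increments=[0,0,0,0,0,0,0,0,0,0,0,0,0,0,0,0], hand=0, grip_force=20)

```text
clock: 5.12
tool_pos: [503.7, -313.7, 181.4]
tool_rot: [[0.997, 0.076, -0.0], [0.076, -0.997, 0.001], [0.0, -0.001, -1.0]]
force: [-1.1, 2.9, 1.6]
gripper_width: 0.151
gripper_force: 21.6
```

```bash
python3 - <<'E'
from h import *
inc((505,-312.3,181),-85.4)
s=arm.snapshot("side")
cv2.imwrite("pics/c3.png",crop(s,225,125,80,80,6))
print(arm.get_state()["gripper_width"])
# arc increments: contact point rel hinge
h=np.array([0,0]);z0=183.5-(151.2+28);r=np.hypot(36,z0);a0=np.arctan2(z0,36)
for k in range(1,13):
    a=a0+2.12*k/12;print(k,"dx",round((-r*np.cos(a)+36)/250,3),"dz",round(-(r*np.sin(a)-z0)/250,3))
E
```

```text
clk 5.125 pos [ 503.7 -313.7  181.4] yhead -85.6 j7 -38.9 F [-1.1  2.9  1.6] inc [ 0.005 -0.005  0.002] -0.003
0.15021496464355907
1 dx 0.005 dz -0.025
2 dx 0.015 dz -0.049
3 dx 0.028 dz -0.07
4 dx 0.046 dz -0.089
5 dx 0.066 dz -0.105
6 dx 0.089 dz -0.117
7 dx 0.113 dz -0.124
8 dx 0.138 dz -0.128
9 dx 0.164 dz -0.126
10 dx 0.189 dz -0.121
11 dx 0.212 dz -0.111
12 dx 0.234 dz -0.097
```

View pics/c3.png

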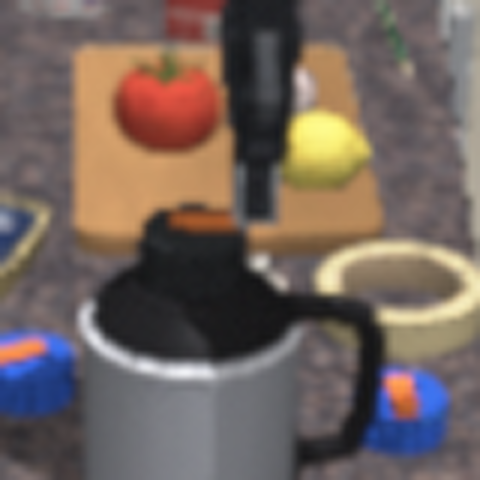

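Emit:
servo_tool(increments=[0.002,0,-0.012,0,0.005,0,-0.025,0,0.01,0,-0.037,0,0.015,0,-0.049,0,0.021,0,-0.06,0,0.028,0,-0.07,0,0.037,0,-0.08,0,0.046,0,-0.089,0,0.046,0,-0.089,0])

```text
clock: 6.3
tool_pos: [515.3, -312.9, 203.6]
tool_rot: [[0.997, 0.076, -0.0], [0.076, -0.997, 0.001], [-0.0, -0.001, -1.0]]
force: [-0.5, 5.1, -3.4]
gripper_width: 0.149
gripper_force: 19.6
```

```bash
python3 - <<'E'
from h import *
inc((503.7,-313.7,181.4),-85.6);print(arm.get_state()["gripper_width"],arm.get_state()["gripper_force"])
s=arm.snapshot("side")
cv2.imwrite("pics/c4.png",crop(s,225,125,80,80,6))
E
```

```text
clk 6.3 pos [ 515.3 -312.9  203.6] yhead -85.6 j7 -40.2 F [-0.5  5.1 -3.4] inc [-0.046 -0.     0.089] -0.0
0.14924228704930223 19.57459425291745
```

View pics/c4.png

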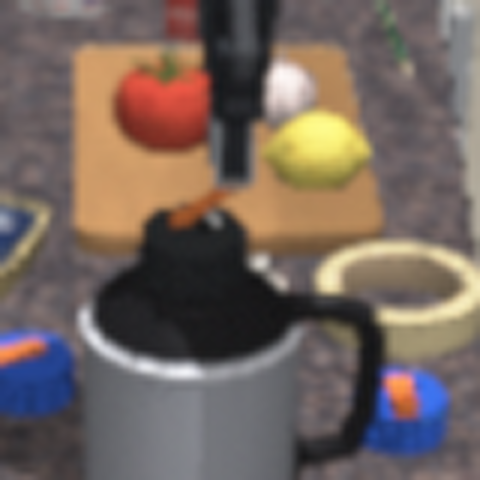

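Emit:
servo_tool(increments=[0.01,0,-0.008,0,0.02,0,-0.016,0,0.031,0,-0.022,0,0.043,0,-0.028,0,0.055,0,-0.032,0,0.067,0,-0.035,0,0.092,0,-0.039,0,0.118,0,-0.037,0,0.143,0,-0.032,0,0.166,0,-0.022,0,0.178,0,-0.015,0,0.178,0,-0.015,0])

```text
clock: 7.85
tool_pos: [561.5, -310.7, 210.1]
tool_rot: [[0.997, 0.076, 0.004], [0.076, -0.997, -0.002], [0.004, 0.002, -1.0]]
force: [-1.7, 5.2, 5.9]
gripper_width: 0.147
gripper_force: 20.5
```

```bash
python3 - <<'E'
from h import *
inc((503.7,-313.7,181.4),-85.6);print(arm.get_state()["gripper_width"],arm.get_state()["gripper_force"])
s=arm.snapshot("side")
cv2.imwrite("pics/c5.png",crop(s,225,125,80,80,6))
E
```

```text
clk 7.85 pos [ 561.5 -310.7  210.1] yhead -85.6 j7 -41.7 F [-1.7  5.2  5.9] inc [-0.232 -0.006  0.114] -0.0
0.14717521068589948 20.45765113318339
```

View pics/c5.png

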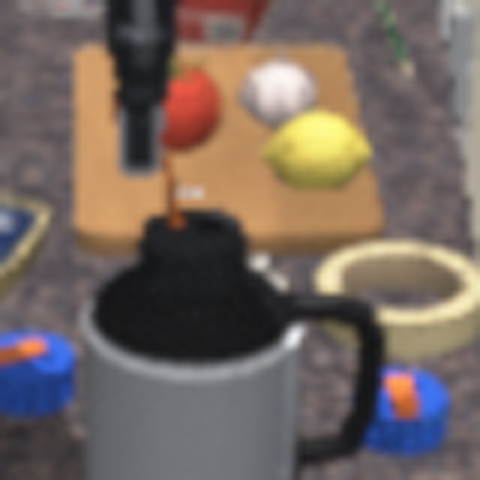

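```bash
python3 - <<'E'
from h import *
s=arm.snapshot("side")
c=cv2.cvtColor(s["color"],cv2.COLOR_RGB2HSV)
y0,x0=146,245
m=cv2.inRange(c[y0:168,x0:268],(3,120,60),(20,255,255))>0
for r in range(m.shape[0]):
    k=np.flatnonzero(m[r]); print(y0+r,(k+x0).tolist()) if len(k) else 0
L=np.array([532.7,-309.8,151.2]);u=np.array([np.cos(.08),np.sin(.08),0])
v=np.array([-u[1],u[0],0])
for a in(0,1.5,1.7,1.9,2.1):
  e=-np.cos(a)*u+[0,0,np.sin(a)]; n=np.sin(a)*u+[0,0,np.cos(a)]
  H=L+8*u+[0,0,28]
  print(a,"hinge",proj(s,H).round(1),"mid",proj(s,H+18*e).round(1),"tip",proj(s,[H+36*e,H+36*e+9*n]).round(1).tolist())
E
```

```text
146 [253, 254, 255, 256, 257, 258, 259, 260, 261, 262, 263, 264, 265, 266, 267]
147 [253, 254, 255, 256, 257, 258, 259, 260, 261, 262, 263, 264, 265, 266, 267]
148 [253, 254, 255, 256, 257, 258, 259, 260, 261, 262, 263, 264, 265, 266, 267]
149 [253, 254, 255, 256, 257, 258, 259, 260, 261, 262, 263, 264, 265, 266, 267]
150 [253, 254, 255, 256, 257, 258, 259, 260, 261, 262, 263, 264, 265, 266, 267]
151 [252, 253, 254, 255, 256, 257, 258, 259, 260, 261, 262, 263, 264, 265, 266, 267]
152 [252, 253, 254, 255, 256, 257, 258, 259, 260, 261, 262, 263, 264, 265, 266, 267]
153 [252, 253, 254, 255, 256, 257, 258, 259, 260, 261, 262, 263, 264, 265, 266, 267]
154 [251, 252, 253, 254, 255, 256, 257, 258, 259, 260, 261, 262, 263, 264, 265, 266, 267]
155 [245, 246, 247, 248, 249, 250, 251, 252, 253, 254, 255, 258, 259, 260, 261, 262, 263, 264, 265, 266, 267]
156 [245, 246, 247, 248, 249, 250, 251, 252, 253, 260, 261, 262, 263, 264, 265, 266, 267]
157 [245, 246, 247, 248, 249, 250, 251, 252, 253, 260, 261, 262, 263, 264, 265, 266, 267]
158 [245, 246, 247, 248, 249, 250, 251, 252, 253, 254, 259, 260, 261, 262, 263, 264, 265, 266, 267]
159 [245, 246, 247, 248, 249, 250, 251, 252, 253, 254, 255, 256, 257, 262, 263, 264, 265, 266, 267]
160 [245, 246, 247, 248, 249, 250, 251, 252, 253, 254, 255, 264, 265, 266, 267]
161 [245, 246, 247, 248, 253, 254, 255, 265, 266, 267]
162 [245, 246, 247, 253, 254, 255, 266, 267]
163 [245, 246, 247, 248, 266, 267]
164 [245, 246, 247, 267]
165 [245, 246, 267]
0 hinge [[254.7 161.3]] mid [[260.7 161.2]] tip [[266.6, 161.1], [266.7, 158.4]]
1.5 hinge [[254.7 161.3]] mid [[255.2 155.9]] tip [[255.7, 150.4], [252.7, 150.2]]
1.7 hinge [[254.7 161.3]] mid [[254.  155.9]] tip [[253.3, 150.5], [250.3, 150.8]]
1.9 hinge [[254.7 161.3]] mid [[252.8 156.2]] tip [[250.9, 151.0], [248.0, 151.9]]
2.1 hinge [[254.7 161.3]] mid [[251.7 156.6]] tip [[248.7, 151.9], [246.1, 153.3]]
```

Emit:
servo_tool(increments=[0,0,0,0,0,0,0,0,0,0,-0.08,0,0,0,-0.16,0,-0.1,0,-0.16,0,-0.2,0,-0.16,0,-0.2,0,-0.06,0,-0.2,0,0.02,0,-0.2,0,0.02,0], hand=40)

```text
clock: 9.07
tool_pos: [509.4, -312.9, 201.2]
tool_rot: [[0.997, 0.076, -0.002], [0.076, -0.997, 0.001], [-0.002, -0.001, -1.0]]
force: [-0.5, 0.5, 0.1]
gripper_width: 0.403
gripper_force: 0.0
```

Emit:
servo_tool(increments=[0,0,0,0,0,0,0,0,0,0,0,0,0.02,0,0,0], hand=0)

```text
clock: 9.57
tool_pos: [514.7, -313.5, 202.6]
tool_rot: [[0.997, 0.075, 0.001], [0.075, -0.997, -0.0], [0.001, 0.0, -1.0]]
force: [-0.8, -0.0, 0.5]
gripper_width: 0.0
gripper_force: 0.0
```

Now push the tab the rest of the way: 514.7 → ~541.

Emit:
servo_tool(increments=[0.02,0.0,0,0,0.04,0,0,0,0.06,0,0,0,0.08,0,0,0,0.09,0,0,0,0.1,0,0,0,0.104,0,0,0,0.104,0,0,0])

```text
clock: 10.58
tool_pos: [540.7, -311.4, 202.3]
tool_rot: [[0.997, 0.076, 0.0], [0.076, -0.997, 0.0], [0.0, -0.0, -1.0]]
force: [-0.7, -0.2, -0.3]
gripper_width: 0.003
gripper_force: 0.5
```

```bash
python3 - <<'E'
from h import *
inc((541,-310,202))
s=arm.snapshot("side");cv2.imwrite("pics/c6.png",crop(s,225,125,80,80,6))
E
```

```text
clk 10.575 pos [ 540.7 -311.4  202.3] yhead -85.7 j7 -40.9 F [-0.7 -0.2 -0.3] inc [ 0.002 -0.005  0.001] 0
```

View pics/c6.png

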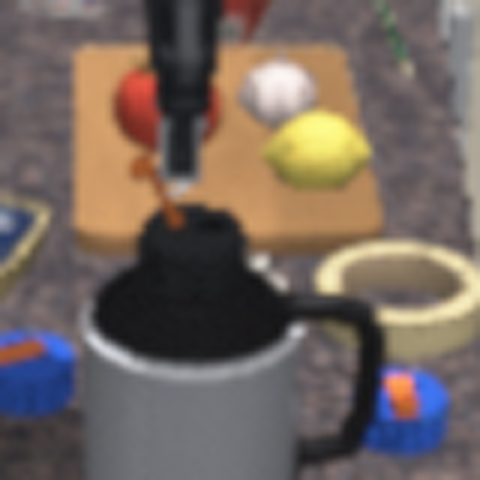

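Emit:
servo_tool(increments=[-0.02,0,0,0,-0.02,0,-0.12,0,-0.02,0,-0.2,0,-0.035,0,-0.2,0,-0.035,0,-0.2,0,-0.035,0,-0.2,0], hand=100)

```text
clock: 11.38
tool_pos: [531.5, -311.4, 251.2]
tool_rot: [[0.997, 0.076, -0.001], [0.076, -0.997, 0.001], [-0.001, -0.001, -1.0]]
force: [0.0, 1.3, -0.8]
gripper_width: 0.998
gripper_force: 0.0
```

```bash
python3 - <<'E'
from h import *
inc((532.7,-310,152),-85.4);print(arm.get_state()["gripper_width"])
E
```

```text
clk 11.375 pos [ 531.5 -311.4  251.2] yhead -85.6 j7 -42.3 F [ 0.   1.3 -0.8] inc [ 0.006 -0.005  0.397] -0.003
0.9983011771394392
```

Emit:
servo_tool(increments=[0.005,-0.004,0.1,0,0.005,-0.004,0.2,0,0.005,-0.004,0.28,0,0.005,-0.004,0.34,0,0.005,-0.004,0.38,0,0.005,-0.004,0.395,0,0.005,-0.004,0.395,0,0.005,-0.004,0.395,0])

```text
clock: 12.38
tool_pos: [533.5, -311.2, 154.2]
tool_rot: [[0.997, 0.076, 0.001], [0.076, -0.997, -0.0], [0.001, 0.001, -1.0]]
force: [-0.0, 0.3, 0.4]
gripper_width: 0.999
gripper_force: 0.0
```

Emit:
servo_tool(increments=[0,0,0,0,0,0,0,0,0,0,0,0,0,0,0,0,0,0,0,0], hand=0, grip_force=25)

```text
clock: 13.0
tool_pos: [533.3, -310.8, 154.0]
tool_rot: [[0.997, 0.076, 0.001], [0.076, -0.997, 0.0], [0.001, -0.0, -1.0]]
force: [-1.6, 0.8, 4.7]
gripper_width: 0.625
gripper_force: 29.1
```

```bash
python3 - <<'E'
from h import *
inc((532.7,-310,152),-85.4);st=arm.get_state();print(st["gripper_width"],st["gripper_force"],st["ft_torque"])
s=arm.snapshot("side");cv2.imwrite("pics/c7.png",crop(s,225,125,80,80,6))
E
```

```text
clk 13.0 pos [ 533.3 -310.8  154. ] yhead -85.6 j7 -38.9 F [-1.6  0.8  4.7] inc [-0.002 -0.003  0.008] -0.003
0.6245186426183932 29.083255296573043 [0.44534959 0.25255983 0.02250691]
```

View pics/c7.png

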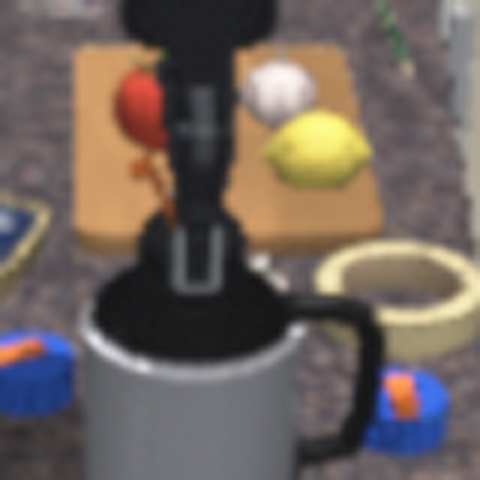

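Emit:
servo_tool(increments=[0,0,0,-0.04,0,0,-0.001,-0.08,0,0,-0.001,-0.12,0,0,-0.001,-0.16,0,0,-0.002,-0.2,0,0,-0.002,-0.24,0,0,-0.002,-0.28,0,0,-0.002,-0.32,0,0,-0.003,-0.36,0,0,-0.003,-0.4,0,0,-0.003,-0.44,0,0,-0.003,-0.44])

```text
clock: 14.55
tool_pos: [534.0, -311.0, 154.7]
tool_rot: [[0.741, 0.671, 0.002], [0.671, -0.741, -0.0], [0.001, 0.002, -1.0]]
force: [1.5, 1.0, 3.5]
gripper_width: 0.625
gripper_force: 29.0
```

```bash
cat > q.py <<'E'
from h import *
inc((532.7,-310.5,152));st=arm.get_state();R=np.array(st["tool_rot"]);print(round(st["gripper_width"],3),round(st["gripper_force"],1),np.round(st["ft_torque"],2),"Ftool",(R.T@st["force"]).round(1))
E
python3 q.py
```

```text
clk 14.55 pos [ 534.  -311.   154.7] yhead -47.9 j7 -6.0 F [1.5 1.  3.5] inc [-0.003 -0.005  0.011] 0
0.625 29.0 [ 0.23 -0.18  0.05] Ftool [ 1.8  0.3 -3.5]
```

Emit:
servo_tool(increments=[0,0,-0.004,0,0,0,-0.004,0,0,0,-0.004,-0.04,0,0,-0.005,-0.08,0,0,-0.005,-0.08])

```text
clock: 15.18
tool_pos: [533.2, -310.9, 155.1]
tool_rot: [[0.656, 0.755, 0.0], [0.755, -0.656, -0.0], [-0.0, 0.0, -1.0]]
force: [2.0, -0.2, -2.0]
gripper_width: 0.623
gripper_force: 28.5
```

Emit:
servo_tool(increments=[0,0,0,-0.04,0,0,-0.0005,-0.08,0,0,-0.0005,-0.08])

```text
clock: 15.55
tool_pos: [532.4, -311.3, 155.2]
tool_rot: [[0.562, 0.827, -0.001], [0.827, -0.562, -0.0], [-0.001, -0.001, -1.0]]
force: [2.3, -1.2, -1.8]
gripper_width: 0.626
gripper_force: 28.5
```

Emit:
servo_tool(increments=[0,0,0,-0.04,0,0,-0.0005,-0.08,0,0,-0.0005,-0.08])

```text
clock: 15.92
tool_pos: [531.9, -311.7, 155.4]
tool_rot: [[0.46, 0.888, -0.002], [0.888, -0.46, -0.001], [-0.001, -0.001, -1.0]]
force: [-0.1, -3.5, -2.1]
gripper_width: 0.626
gripper_force: 28.4
```

```bash
python3 q.py
```

```text
clk 15.925 pos [ 531.9 -311.7  155.4] yhead -27.4 j7 12.2 F [-0.1 -3.5 -2.1] inc [0.006 0.001 0.014] 0
0.626 28.4 [-0.44  0.02  0.07] Ftool [-3.1  1.6  2.1]
```

Emit:
servo_tool(increments=[0,0,0,-0.04,0,0,-0.0005,-0.08,0,0,-0.0005,-0.08])

```text
clock: 16.3
tool_pos: [532.0, -311.7, 155.5]
tool_rot: [[0.35, 0.937, -0.002], [0.937, -0.35, -0.001], [-0.001, -0.001, -1.0]]
force: [-0.4, -2.8, -2.2]
gripper_width: 0.624
gripper_force: 28.4
```

Emit:
servo_tool(increments=[0,0,0,-0.04,0,0,-0.0005,-0.08,0,0,-0.0005,-0.08])

```text
clock: 16.68
tool_pos: [532.1, -311.6, 155.7]
tool_rot: [[0.235, 0.972, -0.002], [0.972, -0.235, -0.001], [-0.001, -0.001, -1.0]]
force: [-1.2, -2.9, -3.1]
gripper_width: 0.623
gripper_force: 28.4
```

Emit:
servo_tool(increments=[0,0,0,-0.04,0,0,-0.0005,-0.08,0,0,-0.0005,-0.08])

```text
clock: 17.05
tool_pos: [532.3, -311.4, 155.8]
tool_rot: [[0.117, 0.993, -0.001], [0.993, -0.117, -0.0], [-0.001, -0.001, -1.0]]
force: [-0.6, -4.2, -2.3]
gripper_width: 0.626
gripper_force: 28.3
```

Emit:
servo_tool(increments=[0,0,0,-0.04,0,0,-0.0005,-0.08,0,0,-0.0005,-0.08])

```text
clock: 17.42
tool_pos: [532.6, -310.9, 156.0]
tool_rot: [[-0.003, 1.0, -0.001], [1.0, 0.003, 0.0], [0.0, -0.001, -1.0]]
force: [-0.3, -3.1, -2.3]
gripper_width: 0.623
gripper_force: 28.3
```

Emit:
servo_tool(increments=[0,0,0,-0.04,0,0,-0.0005,-0.08,0,0,-0.0005,-0.08])

```text
clock: 17.8
tool_pos: [532.9, -310.3, 156.1]
tool_rot: [[-0.123, 0.992, -0.001], [0.992, 0.123, 0.001], [0.001, -0.001, -1.0]]
force: [-1.1, -1.5, -1.6]
gripper_width: 0.622
gripper_force: 28.3
```

Emit:
servo_tool(increments=[0,0,0,-0.04,0,0,-0.0005,-0.08,0,0,-0.0005,-0.08])

```text
clock: 18.18
tool_pos: [533.1, -309.7, 156.3]
tool_rot: [[-0.241, 0.97, -0.001], [0.97, 0.241, 0.002], [0.002, -0.0, -1.0]]
force: [-0.0, 0.0, -2.0]
gripper_width: 0.624
gripper_force: 28.3
```

Emit:
servo_tool(increments=[0,0,0,-0.04,0,0,-0.0005,-0.08,0,0,-0.0005,-0.08])

```text
clock: 18.55
tool_pos: [533.3, -309.7, 156.4]
tool_rot: [[-0.356, 0.935, -0.0], [0.935, 0.356, 0.002], [0.002, 0.0, -1.0]]
force: [-0.3, 1.6, -2.6]
gripper_width: 0.626
gripper_force: 28.3
```

```bash
python3 q.py; python3 - <<'E'
from h import *
s=arm.snapshot("side");cv2.imwrite("pics/c8.png",crop(s,225,125,80,80,6))
E
```

```text
clk 18.55 pos [ 533.3 -309.7  156.4] yhead 20.8 j7 55.4 F [-0.3  1.6 -2.6] inc [-0.002 -0.003  0.018] 0
0.626 28.3 [0.21 0.07 0.05] Ftool [1.6 0.3 2.6]
```

View pics/c8.png

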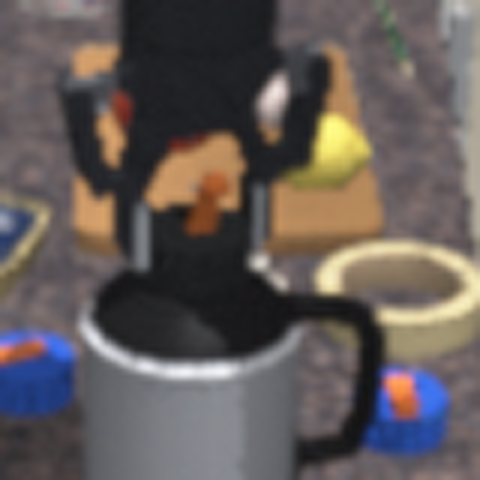

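Emit:
servo_tool(increments=[0,0,0,-0.04,0,0,-0.0005,-0.08,0,0,-0.0005,-0.08])

```text
clock: 18.98
tool_pos: [533.4, -310.2, 156.6]
tool_rot: [[-0.465, 0.885, 0.0], [0.885, 0.465, 0.001], [0.001, 0.001, -1.0]]
force: [0.5, 0.8, -3.2]
gripper_width: 0.626
gripper_force: 28.3
```

Emit:
servo_tool(increments=[0,0,0,-0.04,0,0,-0.0005,-0.06,0,0,-0.0005,-0.06])

```text
clock: 19.35
tool_pos: [533.4, -310.5, 156.8]
tool_rot: [[-0.543, 0.84, 0.0], [0.84, 0.543, 0.0], [0.0, 0.001, -1.0]]
force: [1.0, 1.5, -4.0]
gripper_width: 0.62
gripper_force: 28.2
```

Emit:
servo_tool(increments=[0,0,0,-0.03,0,0,-0.0003,-0.06,0,0,-0.0003,-0.06])

```text
clock: 19.73
tool_pos: [533.4, -311.0, 157.6]
tool_rot: [[-0.616, 0.788, 0.001], [0.788, 0.616, -0.0], [-0.001, 0.001, -1.0]]
force: [0.4, 1.5, -1.1]
gripper_width: 0.625
gripper_force: 28.6
```

Emit:
servo_tool(increments=[0,0,0,-0.03,0,0,-0.0003,-0.06,0,0,-0.0003,-0.06])

```text
clock: 20.1
tool_pos: [533.3, -311.5, 157.6]
tool_rot: [[-0.684, 0.73, 0.001], [0.73, 0.684, -0.001], [-0.001, 0.0, -1.0]]
force: [-0.4, 0.6, 0.1]
gripper_width: 0.621
gripper_force: 28.6
```

```bash
python3 q.py
```

```text
clk 20.1 pos [ 533.3 -311.5  157.6] yhead 43.2 j7 75.8 F [-0.4  0.6  0.1] inc [0.005 0.001 0.023] 0
0.621 28.6 [ 0.04 -0.09 -0.01] Ftool [ 0.7  0.2 -0.1]
```

Emit:
servo_tool(increments=[0,0,0,-0.03,0,0,0,-0.04,0,0,-0.004,-0.04,0,0,-0.008,-0.04,0,0,-0.008,-0.04])

```text
clock: 20.72
tool_pos: [533.1, -310.9, 159.0]
tool_rot: [[-0.727, 0.686, 0.0], [0.686, 0.727, -0.0], [-0.0, 0.0, -1.0]]
force: [0.0, 0.5, -1.4]
gripper_width: 0.622
gripper_force: 28.5
```

```bash
python3 q.py
```

```text
clk 20.725 pos [ 533.1 -310.9  159. ] yhead 46.7 j7 79.0 F [ 0.   0.5 -1.4] inc [0.002 0.    0.028] 0
0.622 28.5 [-0.03  0.05 -0.01] Ftool [0.3 0.4 1.4]
```

Emit:
servo_tool(increments=[0,0,-0.01,0,0,0,-0.02,0,0,0,-0.03,0,0,0,-0.03,0])

```text
clock: 21.22
tool_pos: [533.3, -311.0, 166.9]
tool_rot: [[-0.728, 0.686, 0.001], [0.686, 0.728, -0.0], [-0.001, 0.0, -1.0]]
force: [0.5, -1.4, -0.9]
gripper_width: 0.627
gripper_force: 28.5
```

Emit:
servo_tool(increments=[0,0,-0.03,0,0,0,-0.06,0,0,0,-0.1,0,0,0,-0.16,0,0,0,-0.24,0,0,0,-0.3,0,0,0,-0.3,0,0,0,-0.3,0])

```text
clock: 22.22
tool_pos: [532.8, -310.6, 241.0]
tool_rot: [[-0.728, 0.686, -0.001], [0.686, 0.728, 0.001], [0.001, -0.0, -1.0]]
force: [0.3, 0.3, -1.3]
gripper_width: 0.624
gripper_force: 28.5
```

```bash
python3 q.py; python3 - <<'E'
from h import *
inc((529,23,235));inc((529,-100,235))
t=arm.snapshot("top");s=arm.snapshot("side")
# plate centre from rim points, z=16
def ell(im,box,th):
    x,y,w,h=box;hv=cv2.cvtColor(im["color"],cv2.COLOR_RGB2HSV)[y:y+h,x:x+w]
    m=((hv[...,2]>th)&(hv[...,1]<60)).astype(np.uint8)
    c=max(cv2.findContours(m,cv2.RETR_EXTERNAL,cv2.CHAIN_APPROX_NONE)[0],key=len)[:,0]+[x,y]
    P=np.array([at(im,p,15) for p in cv2.convexHull(c.astype(np.float32))[:,0]])[:,:2]
    return cv2.minEnclosingCircle(P.astype(np.float32)),P.min(0),P.max(0)
print(ell(t,(165,178,75,75),165));print(ell(s,(212,252,85,60),165))
E
```

```text
clk 22.225 pos [ 532.8 -310.6  241. ] yhead 46.7 j7 77.9 F [ 0.3  0.3 -1.3] inc [0.    0.    0.356] 0
0.624 28.5 [-0.02  0.04 -0.01] Ftool [-0.1  0.4  1.3]
clk 22.225 pos [ 532.8 -310.6  241. ] yhead 46.7 j7 77.9 F [ 0.3  0.3 -1.3] inc [0.926 0.961 0.025] 0
clk 22.225 pos [ 532.8 -310.6  241. ] yhead 46.7 j7 77.9 F [ 0.3  0.3 -1.3] inc [0.589 0.603 0.025] 0
(((528.7333984375, 21.457334518432617), 84.88868713378906), array([443.9, -63.4]), array([613. , 105.7]))
(((530.8167724609375, 20.19318962097168), 86.22108459472656), array([445.7, -63.6]), array([616.5, 105.1]))
```

Emit:
servo_tool(increments=[0.08,0.085,0,0,0.2,0.21,0,0,0.34,0.35,0,0,0.48,0.5,0,0,0.62,0.64,0,0,0.74,0.77,0,0,0.84,0.87,0,0,0.9,0.93,0,0,0.924,0.956,0,0,0.924,0.956,0,0])

```text
clock: 23.58
tool_pos: [528.8, 21.3, 241.2]
tool_rot: [[-0.728, 0.685, -0.001], [0.685, 0.728, -0.0], [0.0, -0.001, -1.0]]
force: [-1.0, -0.6, -1.1]
gripper_width: 0.622
gripper_force: 28.5
```

```bash
python3 -c "
from h import *
inc((529.5,21,25))"
```

```text
clk 23.575 pos [528.8  21.3 241.2] yhead 46.7 j7 40.8 F [-1.  -0.6 -1.1] inc [-0.003  0.002  0.865] 0
```

Emit:
servo_tool(increments=[0,0,0.08,0,0,0,0.2,0,0,0,0.34,0,0,0,0.48,0,0,0,0.62,0,0,0,0.72,0,0,0,0.8,0,0,0,0.85,0,0,0,0.87,0,0,0,0.876,0,0,0,0.876,0])

```text
clock: 24.95
tool_pos: [529.4, 21.5, 23.2]
tool_rot: [[-0.728, 0.686, 0.001], [0.686, 0.728, 0.0], [-0.001, 0.001, -1.0]]
force: [0.4, 0.6, -1.2]
gripper_width: 0.623
gripper_force: 28.5
```

Emit:
servo_tool(increments=[0,0,0.008,0,0,0,0.016,0,0,0,0.024,0,0,0,0.03,0,0,0,0.036,0,0,0,0.036,0])

```text
clock: 25.7
tool_pos: [528.8, 21.5, 13.4]
tool_rot: [[-0.728, 0.686, -0.0], [0.686, 0.728, 0.0], [0.0, -0.0, -1.0]]
force: [-0.1, 0.2, -1.0]
gripper_width: 0.623
gripper_force: 28.5
```

Emit:
servo_tool(increments=[0,0,0.004,0,0,0,0.008,0,0,0,0.012,0,0,0,0.012,0])

```text
clock: 26.2
tool_pos: [528.8, 21.5, 10.5]
tool_rot: [[-0.728, 0.686, -0.0], [0.686, 0.728, 0.0], [0.0, -0.0, -1.0]]
force: [-1.0, 1.3, -0.8]
gripper_width: 0.62
gripper_force: 28.5
```

Emit:
servo_tool(increments=[0,0,0.003,0,0,0,0.006,0,0,0,0.006,0])

```text
clock: 26.58
tool_pos: [528.8, 21.5, 9.0]
tool_rot: [[-0.728, 0.686, -0.0], [0.686, 0.728, 0.0], [0.0, 0.0, -1.0]]
force: [1.1, 0.1, -1.1]
gripper_width: 0.623
gripper_force: 28.5
```

Emit:
servo_tool(increments=[0,0,0.002,0,0,0,0.004,0,0,0,0.004,0])

```text
clock: 26.95
tool_pos: [529.0, 21.5, 8.5]
tool_rot: [[-0.728, 0.686, 0.0], [0.686, 0.728, 0.0], [0.0, 0.0, -1.0]]
force: [-1.3, -0.5, 4.0]
gripper_width: 0.625
gripper_force: 29.0
```

Emit:
servo_tool(increments=[0,0,0.002,0,0,0,0.004,0,0,0,0.004,0])

```text
clock: 27.32
tool_pos: [529.0, 21.5, 8.4]
tool_rot: [[-0.728, 0.686, -0.0], [0.686, 0.728, 0.0], [0.0, 0.0, -1.0]]
force: [-3.1, -0.0, 12.3]
gripper_width: 0.625
gripper_force: 29.8
```

Emit:
servo_tool(increments=[0,0,-0.004,0,0,0,-0.004,0,0,0,-0.004,0])

```text
clock: 27.7
tool_pos: [529.0, 21.5, 8.5]
tool_rot: [[-0.728, 0.686, 0.0], [0.686, 0.728, 0.0], [0.0, 0.0, -1.0]]
force: [-1.4, -0.2, 7.1]
gripper_width: 0.623
gripper_force: 29.3
```

Emit:
servo_tool(increments=[0,0,0,0,0,0,0,0,0,0,0,0,0,0,0,0], hand=85)

```text
clock: 28.2
tool_pos: [528.9, 21.5, 7.9]
tool_rot: [[-0.728, 0.686, -0.0], [0.686, 0.728, 0.0], [0.0, 0.0, -1.0]]
force: [-0.3, -0.3, -0.6]
gripper_width: 0.848
gripper_force: 0.0
```

Emit:
servo_tool(increments=[0,0,-0.06,0,0,0,-0.14,0,0,0,-0.26,0,0,0,-0.4,0,0,0,-0.56,0,0,0,-0.7,0,0,0,-0.7,0,0,0,-0.7,0])

```text
clock: 29.2
tool_pos: [528.4, 21.5, 183.2]
tool_rot: [[-0.728, 0.686, -0.0], [0.686, 0.728, 0.0], [0.0, 0.0, -1.0]]
force: [1.0, -0.3, -0.5]
gripper_width: 0.855
gripper_force: 0.0
```

```bash
python3 q.py; python3 - <<'E'
from h import *
s=arm.snapshot("side");p=s["color"].astype(float)
def dark(x,y,w,h):
    m=p[y:y+h,x:x+w].sum(2)<180;k=np.argwhere(m)[:,::-1]+[x,y];return len(k),k.min(0),k.max(0)
print("lid dark",dark(215,235,75,65))
L=np.array([529,21.5,5]);print("pred rim",proj(s,[L+[27,0,26],L-[27,0,-26],L+[0,27,0],L+[0,-27,26]]).round(1).tolist())
hv=cv2.cvtColor(s["color"],cv2.COLOR_RGB2HSV)[235:300,215:290];k=np.argwhere((hv[...,0]<20)&(hv[...,1]>170)&(hv[...,2]>110))[:,::-1]+[215,235];print("tab",len(k),k.min(0),k.max(0))
x,y,w,h=212,252,85,60
hv=cv2.cvtColor(s["color"],cv2.COLOR_RGB2HSV)[y:y+h,x:x+w]
c=max(cv2.findContours(((hv[...,2]>165)&(hv[...,1]<60)).astype(np.uint8),0,1)[0],key=len)[:,0]+[x,y]
print(cv2.minEnclosingCircle(np.array([at(s,q,15) for q in c.astype(float)],np.float32)[:,:2]))
E
```

```text
clk 29.2 pos [528.4  21.5 183.2] yhead 46.7 j7 41.1 F [ 1.  -0.3 -0.5] inc [-0.923 -0.955  0.125] 0
0.855 0.0 [-0.07  0.02  0.02] Ftool [-1.   0.5  0.5]
lid dark (571, array([215, 242]), array([289, 299]))
pred rim [[243.6, 273.4], [265.0, 274.2], [253.8, 289.1], [254.6, 266.6]]
tab 18 [256 269] [263 276]Traceback (most recent call last):
  File "<stdin>", line 11, in <module>
cv2.error: OpenCV(4.12.0) /io/opencv/modules/imgproc/src/shapedescr.cpp:201: error: (-215:Assertion failed) count >= 0 && (depth == CV_32F || depth == CV_32S) in function 'minEnclosingCircle'
```

```bash
python3 - <<'E'
from h import *
s=arm.snapshot("side");g=s["color"].sum(2)//3
for r in range(254,306,2): print(r,''.join('%x'%(v//16) for v in g[r,216:292]))
st=arm.get_state();print(st["force"],np.abs(st["joint_vel"]).max())
E
```

```text
254 3333333333333322233433333333443333333332333343333333344333444333444334454333
256 3333343333333444333333334444344444555444544444433333333333333333333333333344
258 4433433333333333333333456899abcdddddddddddddcba98765433343333333322234333333
260 344444333343333445579abdddddddddddddddddddddddddddddcba964333443322344333333
262 44444333334433468bcddddddddddddddddddddddddeffffffffffffffc96443333443455443
264 34343444334568bcdddddddddddddddddddddddefffffffffffffffffffffea7665555678765
266 433333334469bcddddddddddddddddddddeffddffffffffeffffffffffffffffea8666678876
268 443444336acdddddddddddddddddddcccdda97afffedcbaabeffffffffffffffffc755666677
270 33444447accccccddddddddddcccccb854333458efe76899adffffffffffffffffffa7755676
272 3445558bccccccccccdddccccccca7443211123355544458effffffffffffffffffffb766765
274 666668bccccccccccccccbcccdeeb54444322234544433448effffffffffffffffffffb66765
276 88778acccccccccccccbcdeeffff744444443344443223336efffffffffffffffffffff86665
278 45558bcccccccccceffffffffffe633344443323322222235efffffffffffffffffffffc7667
280 43448bccdeeeddccddfffffffffa422233344444443
[... 362 characters left out ...]
65565449efffffffffffffffffffffffffffffffffffffffffffffffffffffffffffd6555676
292 666555336dfffffffffffffffffffffffffffffffffffffffffffffffffffffffffb64445556
294 76556775336cfffffffffffffffffffffffffffffffffffffffffffffffffffffb6655555457
296 5655554443446aeffffffffffffffffffffffffffffffffffffffffffffffffa668864345557
298 88667666677644469dffffffffffffffffffffffffffffffffffffffffffb544567655555545
300 888876556666543223458cfffffffffffffffffffffffffffffffffcb7544555654566777766
302 667777667876666544433345578cfffffffffffffffffffffcb8643334567766676676456766
304 7656777778877777666544554322333455667766677655444333444544567765555545544654
[-1.63957831 -0.14025565  0.21477988] 0.4600690319828576
```

The lid stands upright, centred on the plate, and the gripper is clear, so I'm handing the job in.

```bash
python3 -c "
from plant import arm
print(arm.sign_off())"
```

```text
the job is handed in; nothing more can be done
None
```

The job is handed in, with no verdict shown: I folded the vent tab back, unscrewed the lid until it came free at about 120–125° and lifted it off without forcing, and by my last readings it stands upright near the centre of the white plate, let go; I moved none of the other items and felt no stray contact.

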